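# Free the long bracelet link with the forked spring-bar tool

## Robot

A 6-joint arm with a two-finger parallel gripper is mounted at the origin on the work surface. World frame = base frame: x ahead of the robot, y to its left, z up, the work surface at z = 0. Lengths are in m, angles in rad, forces in N, time in s.
With the tool pointing down it reaches from about 0.425 to 0.95 m from the base axis. Payload 3.5 kg.
Tool frame: the origin (TCP) lies midway between the tips of the shut fingers; the grasp point (between the pads) lies 19 mm behind it; y points along the fingers, x is the direction in which the jaws open and shut, and the axes are right-handed (so a half turn about y gives the same grasp; the last joint's range is limited). The gripper opens to 85 mm and grips with 20 to 120 N. Pads are 22 mm wide; open, the fingers measure 114 mm over their backs; the gripper's body (76 mm by 85 mm) begins 54 mm behind the grasp point. The pads swing forward as they close: fully open they stand 13 mm farther back than shut.
Start: joints at [-0.15, 0.286, 1.577, -0, 1.279, -0.15], TCP at [0.675, 0, 0.231] pointing down, gripper open.
Joint ranges: [-2.77, 2.77], [-0.9, 2.22], [0.21, 2.48], [-1.53, 4.67], [0.24, 2.81], [-2.84, 2.84]. Speed limits (rad/s): [2.79, 2.79, 3.14, 3.14, 3.14, 3.14].

## Interface

Orientations are given as a unit quaternion [x, y, z, w].
In Python, from plant import ctrl, viewer gives the robot as it stands.
- The arm moves only by the tool step_arm, never from a script. Its argument "rows" is a list of rows, each a list of 3 entries, a list of its own where there are three numbers: the turn, a rotation vector about the tool's x, y, z in degrees, then the shift along the tool's x, y, z in mm, then the closure, from 0 (fully open) to 1 (shut). A call has 1 to 10 rows; each row is the pose to reach, as a shift and turn from the pose commanded when the call began, along the tool's axes at that moment; what a row does not reach only later rows make up. A row lasts 1/12 s, in which the tool goes at most 41.7 mm and 7.16 degrees, less where a joint would pass 70% of its speed; a pose out of reach is approached as far as the arm can. A call with a gripper value outside its range is refused whole. The fingers move at their own pace and stop on an object; "newtons" is the grip in N (left out, the last holds). Time passes only in rows, so rows that repeat a pose let the fingers close. It gives the time, the measured TCP pose, the force and the opening at its end, in the units of the state.
- ctrl.get_state(): the state, without advancing time (a new reading comes with each control period).
- viewer.read_camera(name): name is "scene" or "side" or "wrist"; returns (picture, depth): 480x640x3 uint8, red, green, blue; 480x640 float32, m along the optical axis (not along the pixel's ray), 0 where there is no reading.
- viewer.calibration(name): a dict with "K" (3x3 intrinsics, pixels), "D" ([k1, k2, p1, p2, k3] as OpenCV has them; the pictures are not rectified), "R" (3x3) and "t" (3): a world point X has camera coordinates R X + t. Camera axes: x right, y down, z forward; pixel columns grow to the right and rows downward; lengths in m; the calibration is good to about 2 mm. A picture is of the moment at which its call begins: read the wrist's pose just before it. calibration takes no time and is no camera call; for the wrist camera it gives the pose at the moment of the call.
- ctrl.sign_off(): hands the job in, once; it reports no verdict.
The state is a dict: "time": time; "qpos": joint angles; "dq": joint speeds; "joint_efforts": joint torques, N m; "eef_pos": TCP position; "tcp_rot": TCP orientation; "contact_force": force on the tool from outside, world axes, zero at the start; "wrist_torque": the same for the moment, N m; "opening": opening from 0.0 (shut) to 1.0 (fully open).
Only numpy, scipy, OpenCV 4.12 (cv2) and the standard library are available. Lean on these libraries where they do the work, as an engineer would, in place of code of your own. Each camera call takes 0.05 s, during which the arm holds its last target.

## Task

Two small pin stands on the jeweller's bench each hold a bracelet link on a spring bar: one a long straight link, the other a short one that ends in a round bead. With the forked tool, push the collar of the long link's spring bar back against its spring until the link drops into the tray below, then let the bar spring home and stand the forked tool upright again where you took it from. Keep the gripper's fingers off that spring bar and leave the round-bead link hanging on its own bar.

Things in the scene. Friction and masses are not known exactly. Their poses are not given: they have to be found in the camera images.
- fork_tool_mid (a point): Centre of the forked tool, 109 mm tall, upright on its tine tips on a 4 mm rubber pad. z up. Wood handle 24 x 24 mm, 54 to 109 mm above the tips; steel head 42 (x) x 18 mm, 40 to 54 mm; below it two tines at +x and -x, each 9 (x) x 18 (y) x 40 mm, slot 24 mm wide between. Half a turn changes nothing. A tool with a round handle and solid foot stands 100 mm away: not that one.
- stand: Stand of the long link: wood tray, two steel lugs, dark spring housing. Origin on the bench under the link, z up, y along the spring bar from link to housing. Bar: level 6 mm rod at x = 0, 100 mm up. Tray 130 (x) x 80 mm, floor 6, walls 20 mm high. Lugs 115 mm high, outer faces at y = -27 and 27 mm. Housing y = 111 to 149 mm, 120 mm high. The other stand is alike.
- spring_bar (a joint): How far the stand's spring bar is pushed towards the housing (+y of the stand), m: 0 home, stop 0.034; 1.6 N at 0, 4.3 N at the stop, springs back by itself. The link is free by 0.025. Its collar, a steel disc 40 mm across and 6 mm thick, has its near face at y = 67 mm when home: between lug and collar 40 mm of bare bar for the fork to straddle from above.
- long_link_mid (a point): Centre of the long straight steel link, 60 mm long, 19 mm wide (y), 10 mm thick (x), 60 g. It hangs upright between the lugs from the bar by a 22 mm eye at its upper end, its lower end 42 mm above the tray floor; freed, it drops there by itself.
- round_link_mid (a point): Centre of the other link: a steel ball of 34 mm diameter under a 22 mm eye, 52 mm high in all, hanging on the bar of the other stand.
There are look-alikes about, which are no part of the job. Leave any blue or turquoise look-alike of the part that bears fork_tool_mid alone.

How it is judged:
On the way:
1. the spring bar is pushed back at least 12 mm by the forked tool (value of joint spring_bar above 0.012 m and contact force between fork_tool and spring_bar above 0.5 N), for 0.05 s.
At the end, for the whole second after the job is handed in: The long link lies or stands in the tray of its stand (its centre less than 50 mm above the bench, within the tray), the spring bar is home within 5 mm, the forked tool stands upright (within 10 degrees) within 40 mm of where it stood, and the round link still hangs within 20 mm of its place (z of long_link_mid in the frame of stand below 0.05 m and x of long_link_mid in the frame of stand between -0.065 and 0.065 m and y of long_link_mid in the frame of stand between -0.04 and 0.04 m and value of joint spring_bar below 0.005 m and distance of fork_tool_mid from where it was at the start of the episode below 0.04 m and angle between fork_tool_mid's own z axis and vertical below 0.17 rad and distance of round_link_mid from where it was at the start of the episode below 0.02 m); the robot touches nothing.
It fails at once if the fingers push the spring bar (contact force between the fingers and spring_bar above 1 N).
It fails at once if the round link is knocked or dropped off its bar (distance of round_link_mid from where it was at the start of the episode above 0.03 m).
It also fails if it takes over 54 s, if anything falls off the work surface, if the arm or the gripper's body presses on something with over 40 N, if the wrist force passes 120 N, or if a joint passes its speed limit or range.

## Working session

There is one attempt and no reset: what is moved stays moved. The work goes in short steps, Python scripts to look and compute and a tool call to move; the robot and the scene stay as the last step left them, time stands still between calls to the robot, and variables do not carry over. Pictures are saved under pics/ and viewed, and the job is handed in when it is done.

Besides the shell and the picture viewer there is one more tool, called after "Emit:" as a command line: name --argument value ..., lists and objects as JSON in quotes. step_arm: Moves the arm, as the interface text tells. Its arguments: {"type":"object","properties":{"rows":{"type":"array"},"newtons":{"type":"number"}},"required":["rows"]}

```bash
ls; mkdir -p pics
cat > h.py <<'E'
import numpy as np,cv2
from plant import ctrl,viewer
def shot(n,f):
    c=viewer.calibration(n); p,d=viewer.read_camera(n)
    cv2.imwrite(f'pics/{f}.png',p[:,:,::-1]); np.savez(f'pics/{f}.npz',p=p,d=d,**{k:np.array(c[k]) for k in c}); return p,d,c
def load(f): 
    z=np.load(f'pics/{f}.npz'); return z['p'],z['d'],z
def pts(d,c):
    v,u=np.mgrid[0:480,0:640]; uv=np.stack([u,v],-1).reshape(-1,1,2).astype(float)
    n=cv2.undistortPoints(uv,c['K'],c['D']).reshape(480,640,2)
    P=np.dstack([n*d[...,None],d[...,None]])
    return (P-c['t'])@c['R']
def proj(X,c):
    return cv2.projectPoints(np.atleast_2d(np.array(X,float)),cv2.Rodrigues(np.array(c['R']))[0],np.array(c['t'],float),np.array(c['K']),np.array(c['D'],float))[0].reshape(-1,2)
E
python3 - <<'E'
from h import *
s=ctrl.get_state(); print({k:np.round(v,3) for k,v in s.items()})
for n in ['scene','side','wrist']: 
    p,d,c=shot(n,n+'0'); print(n,np.round(-np.array(c['R']).T@c['t'],3))
E
```

```text
pics
{'time': np.float64(0.0), 'qpos': array([-0.15 ,  0.287,  1.578, -0.   ,  1.279, -0.15 ]), 'dq': array([ 0.   , -0.002,  0.001, -0.001,  0.001,  0.002]), 'joint_efforts': array([-0.0000e+00, -4.0598e+01, -2.9263e+01, -0.0000e+00,  6.0000e-03,
        0.0000e+00]), 'eef_pos': array([0.674, 0.   , 0.23 ]), 'tcp_rot': array([-0.707,  0.001,  0.001,  0.707]), 'contact_force': array([ 0.541, -0.535,  0.06 ]), 'wrist_torque': array([-0.002, -0.004,  0.019]), 'opening': np.float64(0.997)}
scene [ 1.067 -0.171  0.483]
side [0.333 0.595 0.541]
wrist [0.675 0.072 0.374]
```

View pics/scene0.png

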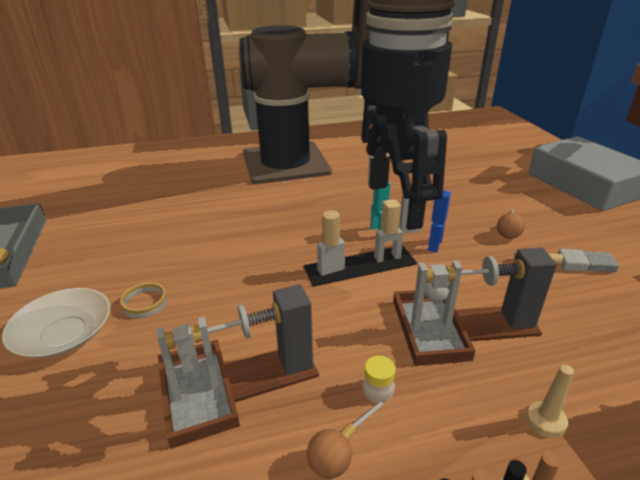

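View pics/side0.png

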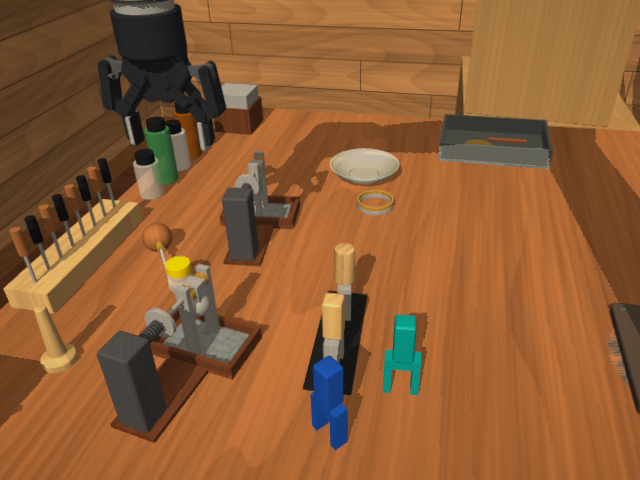

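View pics/wrist0.png

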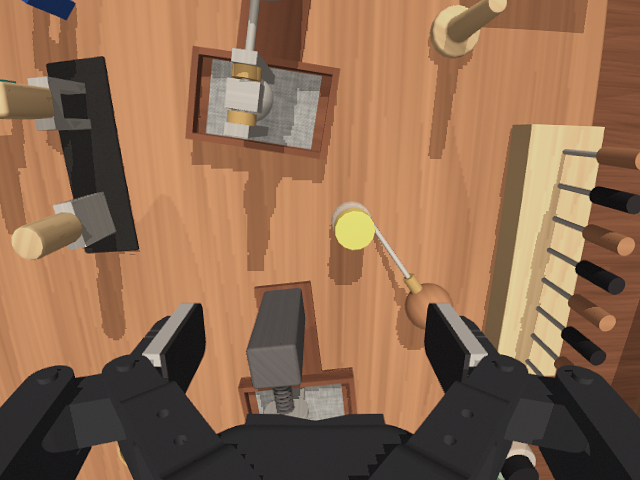

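The scene view shows four tools: a fork with a square wood handle at (390,230), a round-handle solid-foot tool at (331,242), a turquoise fork at (382,205) and a blue fork at (440,220). The choice is (390,230). There are two stands, left at (197,390) with a flat link at (187,350), and right at (433,330) with a ball at (438,292). The choice is the left one. I'll check both in close crops.

Run:
```python
from h import *
p,d,c=load('scene0'); 
a=cv2.resize(p[170:290,290:460],None,fx=3,fy=3,interpolation=3)
b=cv2.resize(p[270:450,140:340],None,fx=2,fy=2,interpolation=3)
o=np.zeros((360,910,3),np.uint8); o[:,:510]=a; o[:,510:]=b
cv2.imwrite('pics/crop1.png',cv2.resize(o[:,:,::-1],None,fx=.85,fy=.85))
P=pts(d,c)
for n,(u,v) in dict(fork=(391,217),rnd=(331,230),pad=(360,265),turq=(382,205),blue=(440,215),link=(187,350),ball=(438,292),hous=(297,330),htop=(291,297),collar=(244,320),collarR=(491,270),htopR=(535,258)).items(): print(n,P[v,u].round(3))
```

```text
fork [0.459 0.095 0.091]
rnd [ 0.47  -0.009  0.09 ]
pad [0.459 0.045 0.003]
turq [0.374 0.113 0.064]
blue [0.441 0.193 0.069]
link [ 0.668 -0.232  0.087]
ball [0.64  0.091 0.08 ]
hous [ 0.662 -0.104  0.08 ]
htop [ 0.645 -0.106  0.119]
collar [ 0.663 -0.165  0.112]
collarR [0.643 0.162 0.105]
htopR [0.651 0.218 0.119]
```

View pics/crop1.png

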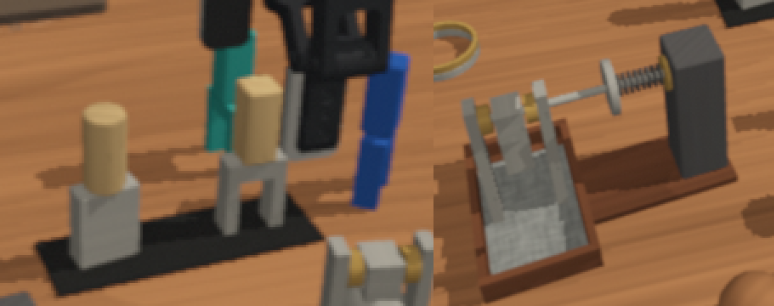

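The crop confirms it: the grey fork has a square handle and two tines at (390,230), and the left stand has the flat straight link. Now I'll measure the poses from the depth clouds.

Run:
```python
from h import *
for n in ['scene','side','wrist']:
    p,d,c=load(n+'0'); P=pts(d,c); ok=d>0
    hsv=cv2.cvtColor(p,cv2.COLOR_RGB2HSV)
    def sel(lo,hi): return ok&np.all((P>lo)&(P<hi),-1)
    def rect(Q,nm):
        if len(Q)<8: print(n,nm,len(Q)); return
        r=cv2.minAreaRect((Q[:,:2]*1000).astype(np.float32)); print(n,nm,len(Q),'rect',np.round(r[0],1),np.round(r[1],1),round(r[2],1),'med',np.median(Q,0).round(4))
    wood=(hsv[...,0]<30)&(hsv[...,1]>50)
    m=sel([.41,.05,.062],[.52,.14,.13]); m&=wood; rect(P[m],'handle')
    m=sel([.41,.05,.107],[.52,.14,.13])&wood; rect(P[m],'htop')
    m=sel([.41,.05,.015],[.52,.14,.058])&(hsv[...,1]<60); rect(P[m],'head/tines')
    m=sel([.41,-.08,.001],[.55,.18,.012])&(hsv[...,2]<60); rect(P[m],'pad')
    m=sel([.58,-.16,.117],[.72,-.06,.125]); rect(P[m],'L housing top')
    m=sel([.58,-.16,.03],[.72,-.06,.116]); m&=hsv[...,2]<90; rect(P[m],'L housing body')
    m=sel([.58,-.30,.015],[.76,-.17,.024])&wood; rect(P[m],'L tray rim')
    m=sel([.58,-.30,.110],[.72,-.185,.12])&(hsv[...,1]<60); rect(P[m],'L lug tops')
    m=sel([.58,-.185,.075],[.72,-.145,.125])&(hsv[...,1]<60); rect(P[m],'L collar+bar')
```

```text
scene handle 548 rect [449.4  97.5] [25.3 24.8] 4.3 med [0.4585 0.0947 0.0919]
scene htop 128 rect [449.6  98.1] [23.8 23.6] 88.2 med [0.4526 0.0971 0.1108]
scene head/tines 420 rect [448.6  98.4] [21.7 43. ] 0.2 med [0.4558 0.0902 0.0423]
scene pad 1495 rect [455.9  46. ] [ 58.6 186.9] 3.9 med [0.464  0.049  0.0024]
scene L housing top 606 rect [ 642.8 -105.5] [40.  37.1] 7.1 med [ 0.6439 -0.1058  0.1182]
scene L housing body 1843 rect [ 647.2 -120. ] [71.  34.8] 76.7 med [ 0.6615 -0.1091  0.0779]
scene L tray rim 1371 rect [ 656.9 -234.1] [133.3  80.1] 6.7 med [ 0.6878 -0.2313  0.0181]
scene L lug tops 150 rect [ 657.6 -234.2] [17.4 53.2] 7.9 med [ 0.6592 -0.234   0.113 ]
scene L collar+bar 357 rect [ 652.  -163.8] [29.7 31.5] 46.4 med [ 0.6535 -0.1642  0.1033]
side handle 983 rect [448.3  98.8] [26.3 24.3] 89.1 med [0.4467 0.1086 0.0966]
side htop 338 rect [448.5  98.4] [24.1 25.7] 0.4 med [0.4482 0.1015 0.1122]
side head/tines 342 rect [448.9  99.4] [18.6 41.8] 1.9 med [0.4448 0.117  0.0491]
side pad 1833 rect [454.8  47.7] [ 59.5 188.2] 3.5 med [0.439  0.0628 0.003 ]
side L hous
[... 440 characters left out ...]
t handle 1777 rect [455.5  94.2] [30.9 16.9] 57.4 med [0.46   0.0972 0.0933]
wrist htop 415 rect [458.   96.9] [25.3 10.7] 72.9 med [0.4594 0.0967 0.1119]
wrist head/tines 976 rect [448.7  98.1] [20.4 42.8] 1.8 med [0.4572 0.1005 0.045 ]
wrist pad 8200 rect [454.9  46.7] [ 60.1 188.8] 3.6 med [0.4619 0.0577 0.0051]
wrist L housing top 2109 rect [ 642.2 -105. ] [39.7 38.8] 6.5 med [ 0.6424 -0.103   0.121 ]
wrist L housing body 2634 rect [ 645.2 -122.9] [38.5 75.2] 7.0 med [ 0.6455 -0.0877  0.0859]
wrist L tray rim 946 rect [ 655.1 -218.6] [131.3  50.7] 5.3 med [ 0.6758 -0.2003  0.0209]
wrist L lug tops 0
wrist L collar+bar 719 rect [ 648.9 -155.4] [39.1 20.4] 1.2 med [ 0.6526 -0.1608  0.1048]
```

Emit:
step_arm --rows '[[[0,-2,0],[-225,0,98.5],0.4],[[0,-2,0],[-225,0,98.5],0.4],[[0,-2,0],[-225,0,98.5],0.4],[[0,-2,0],[-225,0,98.5],0.4],[[0,-2,0],[-225,0,98.5],0.4],[[0,-2,0],[-225,0,98.5],0.4],[[0,-2,0],[-225,0,98.5],0.4],[[0,-2,0],[-225,0,98.5],0.4],[[0,-2,0],[-225,0,98.5],0.4],[[0,-2,0],[-225,0,98.5],0.4]]' --newtons 50

```text
time: 0.98
eef_pos: [0.4512, 0.0981, 0.2318]
tcp_rot: [0.707, 0.013, -0.012, -0.707]
contact_force: [0.0, 0.1, -0.1]
opening: 0.599
```

Run:
```python
from h import *
shot('wrist','w1');shot('scene','s1')
```

```text
(no output)
```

View pics/w1.png

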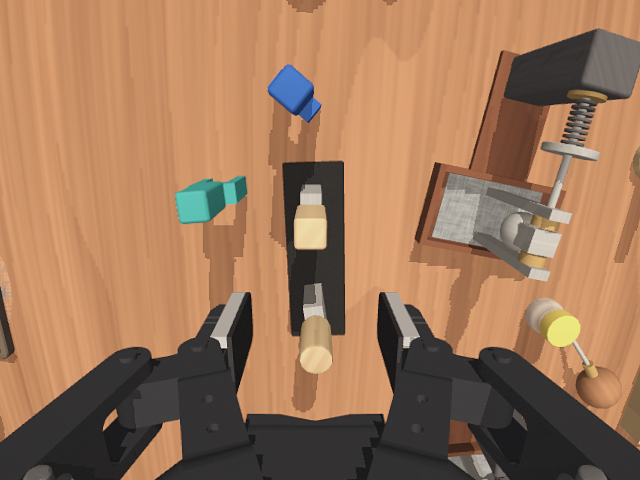

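View pics/s1.png

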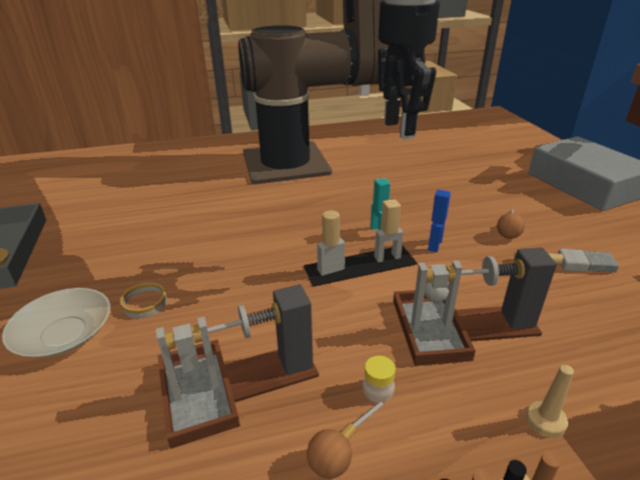

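The wrist view shows the fork at (310,228), centred between the jaws, with turquoise at (205,200) and blue at (292,90). I'll check clearance and recheck the fork.

Run:
```python
from h import *
for f in ['w1','side0','s1']:
    p,d,c=load(f); P=pts(d,c); hsv=cv2.cvtColor(p,cv2.COLOR_RGB2HSV)
    m=(hsv[...,0]>75)&(hsv[...,0]<100)&(hsv[...,1]>130)&(d>0)&np.all((P>[.3,.05,.01])&(P<[.45,.2,.15]),-1)
    Q=P[m]; print(f,'turq',Q.min(0).round(3),Q.max(0).round(3)); Q=Q[Q[:,2]>.05]; print(Q.min(0).round(3),Q.max(0).round(3))
    m=(hsv[...,0]<30)&(hsv[...,1]>50)&(d>0)&np.all((P>[.41,.06,.108])&(P<[.50,.14,.13]),-1)
    r=cv2.minAreaRect((P[m][:,:2]*1000).astype(np.float32)); print('htop',r)
```

```text
w1 turq [0.341 0.103 0.01 ] [0.384 0.127 0.113]
[0.341 0.103 0.05 ] [0.384 0.127 0.113]
htop ((448.3834533691406, 98.9993896484375), (23.429012298583984, 23.28099250793457), 1.349735975265503)
side0 turq [0.342 0.102 0.01 ] [0.384 0.128 0.111]
[0.342 0.102 0.05 ] [0.384 0.128 0.111]
htop ((448.63189697265625, 98.37840270996094), (23.907346725463867, 25.747526168823242), 0.3543539047241211)
s1 turq [0.346 0.102 0.011] [0.382 0.124 0.109]
[0.348 0.102 0.05 ] [0.379 0.124 0.109]
htop ((449.3379821777344, 97.98150634765625), (24.559825897216797, 23.204498291015625), 1.812742829322815)
```

Emit:
step_arm --rows '[[[0,0,0],[-1,40,0],0.4],[[0,0,0],[-1,80,0],0.4],[[0,0,0],[-1,115,0],0.4],[[0,0,0],[-1,145,0],0.4],[[0,0,0],[-1,165,0],0.4],[[0,0,0],[-1,165,0],0.4],[[0,0,0],[-1,165,0],0.4]]'

```text
time: 1.67
eef_pos: [0.4488, 0.0981, 0.0654]
tcp_rot: [-0.707, -0.011, 0.013, 0.707]
contact_force: [0.5, 0.4, 0.4]
opening: 0.601
```

Emit:
step_arm --rows '[[[0,0,0],[0,0,0],0.6],[[0,0,0],[0,0,0],0.7],[[0,0,0],[0,0,0],0.8],[[0,0,0],[0,0,0],0.9],[[0,0,0],[0,0,0],1],[[0,0,0],[0,0,0],1],[[0,0,0],[0,0,0],1],[[0,0,0],[0,0,0],1]]' --newtons 60

```text
time: 2.33
eef_pos: [0.4506, 0.0985, 0.0681]
tcp_rot: [0.707, 0.014, -0.011, -0.707]
contact_force: [-0.5, -0.3, 6.5]
opening: 0.273
```

Run:
```python
from h import *
s=ctrl.get_state(); print(s['eef_pos'],s['tcp_rot'],s['contact_force'],s['opening'])
shot('side','d2');shot('scene','s2')
cv2.imwrite('pics/c2.png',cv2.resize(np.hstack([load('d2')[0][210:410,260:460],load('s2')[0][150:350,290:490]])[:,:,::-1],None,fx=2,fy=2))
```

```text
[0.45057646 0.09846491 0.06812433] [ 0.70708264  0.01367824 -0.0110875  -0.70691168] [-0.4851688  -0.26350578  6.49094839] 0.2726733523832293
```

View pics/c2.png

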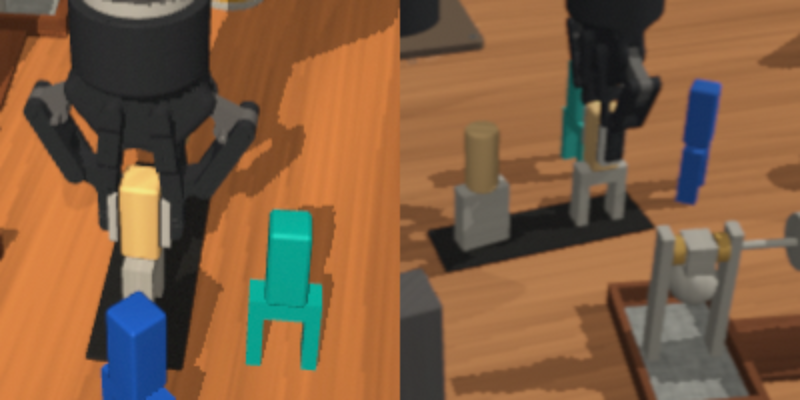

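The fork is gripped (opening 23 mm) in the right place and the look-alikes are untouched. Lifting.

Emit:
step_arm --rows '[[[0,0,0],[0,-15,0],1],[[0,0,0],[0,-40,0],1],[[0,0,0],[0,-70,0],1],[[0,0,0],[0,-100,0],1],[[0,0,0],[0,-130,0],1],[[0,0,0],[0,-155,0],1],[[0,0,0],[0,-155,0],1]]'

```text
time: 3.02
eef_pos: [0.4518, 0.0986, 0.2273]
tcp_rot: [0.707, 0.016, -0.009, -0.707]
contact_force: [1.3, -0.4, -0.3]
opening: 0.272
```

Run:
```python
from h import *
from scipy.spatial.transform import Rotation as R
s=ctrl.get_state(); print(s['eef_pos'],s['contact_force'],s['opening'],s['qpos'].round(2) if hasattr(s['qpos'],'round') else s['qpos'])
M=R.from_quat(s['tcp_rot']).as_matrix()
print('tool yaw',np.degrees(np.arctan2(M[1,0],M[0,0])))
t=np.array([.657,-.2345,0])+np.array([-.1132,.9936,0])*.047; print('target',t,'shift tool',M.T@(t-s['eef_pos'])*1000)
```

```text
[0.45179863 0.09862023 0.22730689] [ 1.29612315 -0.39505383 -0.32909803] 0.2722222037391475 [-0.01 -0.2   2.09  0.    1.24 -0.04]
tool yaw 2.014309620477502
target [ 0.6516796 -0.1878008  0.       ] shift tool [ 187.21086018  229.45727733 -293.1881339 ]
```

Emit:
step_arm --rows '[[[0,6,0],[18,0,-29],1],[[0,12,0],[37,0,-58],1],[[0,18,0],[56,0,-88],1],[[0,24,0],[75,0,-117],1],[[0,30,0],[93,0,-146],1],[[0,36,0],[112,0,-176],1],[[0,42,0],[131,0,-205],1],[[0,48,0],[150,0,-234],1],[[0,54,0],[170,0,-265],1],[[0,60,0],[187,0,-293],1]]'

```text
time: 3.85
eef_pos: [0.6461, -0.1892, 0.2185]
tcp_rot: [0.618, -0.346, 0.343, -0.617]
contact_force: [0.1, 0.9, -2.5]
opening: 0.274
```

Emit:
step_arm --rows '[[[0,7,0],[0,0,0],1],[[0,14,0],[0,0,0],1],[[0,20,0],[0,0,0],1],[[0,25.5,0],[0,0,0],1],[[0,25.5,0],[0,0,0],1],[[0,25.5,0],[0,0,0],1],[[0,25.5,0],[0,0,0],1]]'

```text
time: 4.43
eef_pos: [0.6456, -0.1875, 0.22]
tcp_rot: [0.528, -0.471, 0.47, -0.528]
contact_force: [-0.2, 0.1, -1.6]
opening: 0.271
```

```bash
cat > m.py <<'E'
from h import *
from scipy.spatial.transform import Rotation as R
import sys
s=ctrl.get_state(); M=R.from_quat(s['tcp_rot']).as_matrix()
O=np.array([.657,-.2345,0]);a=np.radians(6.5); S=np.array([[np.cos(a),-np.sin(a),0],[np.sin(a),np.cos(a),0],[0,0,1]])
print(s['time'],'tcp stand mm',((s['eef_pos']-O)@S*1000).round(1),'F',np.round(s['contact_force'],1),'op',s['opening'])
print('tool axes in stand (cols)\n',(S.T@M).round(3))
k=sys.argv[1]
shot('side','d'+k);shot('scene','s'+k);shot('wrist','w'+k)
for f in 'ds':
    p,d,c=load(f+k); P=(pts(d,c)-O)@S*1000; hsv=cv2.cvtColor(p,cv2.COLOR_RGB2HSV)
    z0=(s['eef_pos'][2]*1000-64)
    w=(hsv[...,1]<60)&(d>0)
    m=w&np.all((P>[-40,15,z0+3])&(P<[40,105,z0+50]),-1); 
    if m.sum()>8: Q=P[m]; print(f,m.sum(),'lo',np.percentile(Q,2,0).round(1),'hi',np.percentile(Q,98,0).round(1))
a=[load(x+k)[0] for x in 'ds']
cv2.imwrite(f'pics/c{k}.png',cv2.resize(np.hstack([a[0][90:290,180:380],a[1][230:430,140:340]])[:,:,::-1],None,fx=2,fy=2))
E
python3 m.py 3
```

```text
4.4333 tcp stand mm [ -6.  48. 220.] F [-0.2  0.1 -1.6] op 0.27147017788949496
tool axes in stand (cols)
 [[ 0.002 -0.002  1.   ]
 [-1.     0.001  0.002]
 [-0.001 -1.    -0.002]]
d 482 lo [-27.2  48.4 160.2] hi [ 14.   59.9 205.2]
s 637 lo [-18.3  40.6 160.2] hi [ 16.2  57.2 205. ]
```

View pics/c3.png

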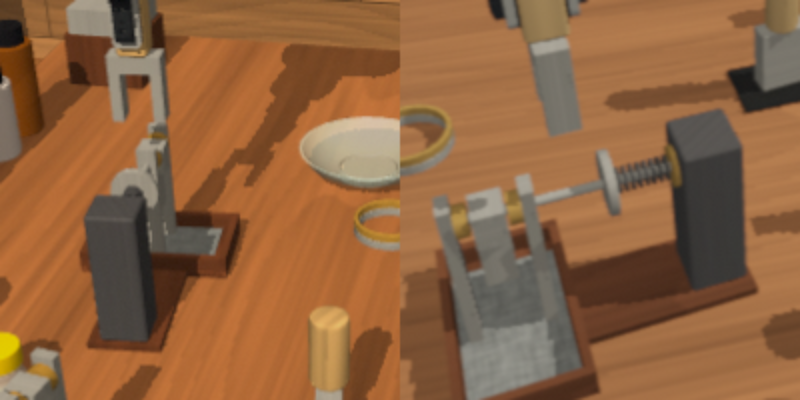

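View pics/s3.png

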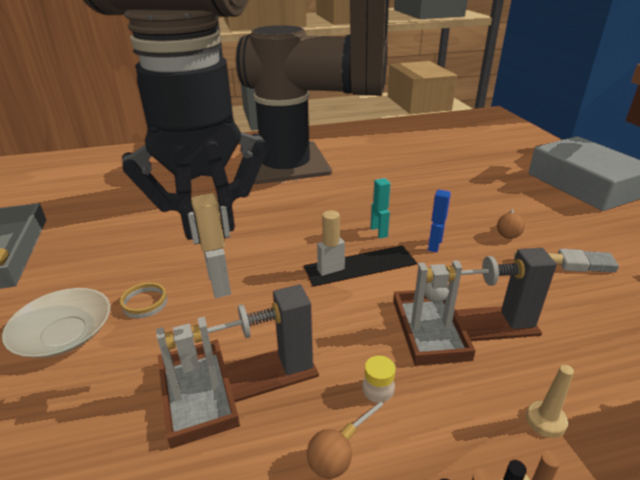

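The side crop shows the fork hanging straight with its slot over the bar, about 6 mm off in stand x; the scene crop shows it between lug and collar in y. I'll correct x and lower part way.

Emit:
step_arm --rows '[[[0,0,0],[1,0,6],1],[[0,0,0],[1,0,6],1],[[0,0,0],[1,10,6],1],[[0,0,0],[1,22,6],1],[[0,0,0],[1,22,6],1],[[0,0,0],[1,22,6],1]]'

```text
time: 5.08
eef_pos: [0.651, -0.1876, 0.1967]
tcp_rot: [0.528, -0.472, 0.469, -0.527]
contact_force: [-1.1, 1.2, -0.9]
opening: 0.276
```

```bash
sed -i 's/z0+3\]/z0-10]/' m.py; python3 m.py 4
```

```text
5.0833 tcp stand mm [ -0.7  47.3 196.7] F [-1.1  1.2 -0.9] op 0.27602766515717164
tool axes in stand (cols)
 [[ 0.    -0.004  1.   ]
 [-1.     0.002  0.   ]
 [-0.002 -1.    -0.004]]
d 478 lo [-22.   45.9 134.1] hi [ 19.2  58.7 182.1]
s 621 lo [-12.4  39.7 133.9] hi [ 21.7  56.1 181.7]
```

View pics/c4.png

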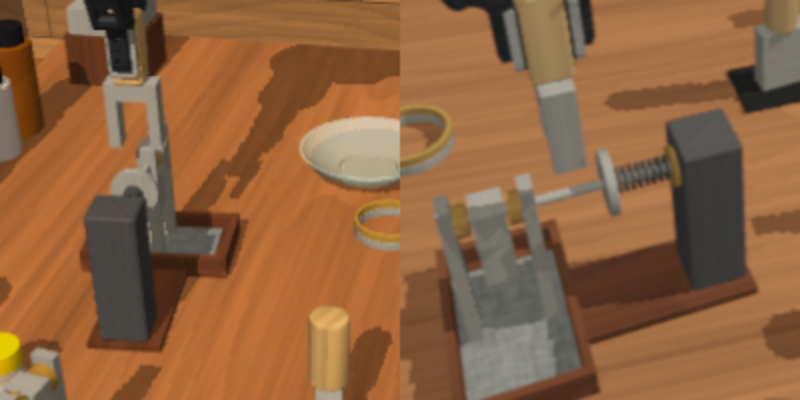

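Centred within about 1 mm, with tips at about 133 mm. Lowering over the bar.

Emit:
step_arm --rows '[[[0,0,0],[1,10,1],1],[[0,0,0],[1,22,1],1],[[0,0,0],[1,34,1],1],[[0,0,0],[1,45,1],1],[[0,0,0],[1,53,1],1],[[0,0,0],[1,53,1],1],[[0,0,0],[1,53,1],1]]'

```text
time: 5.82
eef_pos: [0.6527, -0.1888, 0.1449]
tcp_rot: [0.528, -0.472, 0.47, -0.527]
contact_force: [0.2, -0.1, -1.2]
opening: 0.271
```

```bash
python3 m.py 5
```

```text
5.8167 tcp stand mm [  0.9  45.9 144.9] F [ 0.2 -0.1 -1.2] op 0.27138670919233965
tool axes in stand (cols)
 [[-0.    -0.002  1.   ]
 [-1.     0.001 -0.   ]
 [-0.001 -1.    -0.002]]
d 693 lo [-20.2  25.8  84.7] hi [ 20.1  83.2 130.2]
s 1209 lo [-7.3 20.4 76.6] hi [ 23.2 100.9 128.6]
```

View pics/c5.png

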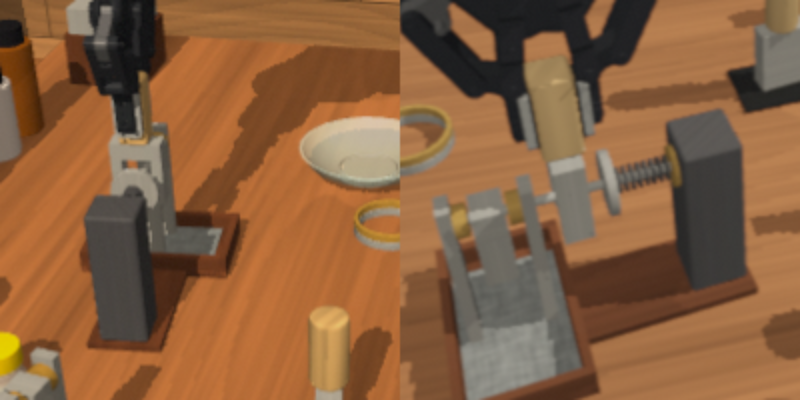

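The fork straddles the bar between lug and collar with no contact force. Pushing along +y of the stand (tool −x).

Emit:
step_arm --rows '[[[0,0,0],[-5,0,0],1],[[0,0,0],[-10,0,0],1],[[0,0,0],[-14,0,0],1],[[0,0,0],[-18,0,0],1],[[0,0,0],[-22,0,0],1],[[0,0,0],[-26,0,0],1],[[0,0,0],[-30,0,0],1],[[0,0,0],[-34,0,0],1],[[0,0,0],[-38,0,0],1],[[0,0,0],[-38,0,0],1]]'

```text
time: 6.8
eef_pos: [0.6492, -0.1508, 0.1466]
tcp_rot: [-0.528, 0.47, -0.471, 0.528]
contact_force: [2.2, -3.6, -0.7]
opening: 0.273
```

```bash
python3 m.py 6
```

```text
6.8 tcp stand mm [  1.7  84.1 146.6] F [ 2.2 -3.6 -0.7] op 0.2729441840540021
tool axes in stand (cols)
 [[ 0.001  0.001  1.   ]
 [-1.    -0.001  0.001]
 [ 0.001 -1.     0.001]]
d 484 lo [-19.4  22.   82. ] hi [ 20.9 100.4 132.1]
s 1096 lo [-10.8  20.2  77.7] hi [ 23.5  99.7 131. ]
```

View pics/c6.png

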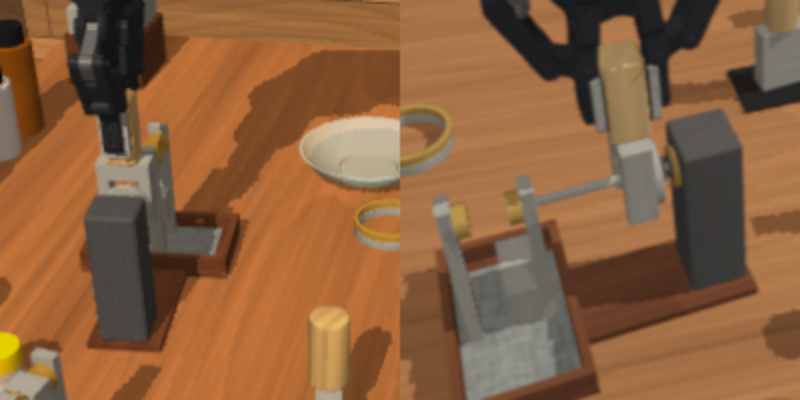

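The link has dropped off; it's visible in the tray near crop (520,255). I'll hold briefly, look, and then let the bar return.

Emit:
step_arm --rows '[[[0,0,0],[0,0,0],1],[[0,0,0],[0,0,0],1],[[0,0,0],[0,0,0],1],[[0,0,0],[0,0,0],1]]'

```text
time: 7.28
eef_pos: [0.6492, -0.1514, 0.1464]
tcp_rot: [-0.527, 0.471, -0.471, 0.528]
contact_force: [1.4, -4.7, 0.6]
opening: 0.272
```

```bash
python3 m.py 7
python3 - <<'E'
from h import *
O=np.array([.657,-.2345,0]);a=np.radians(6.5); S=np.array([[np.cos(a),-np.sin(a),0],[np.sin(a),np.cos(a),0],[0,0,1]])
p,d,c=load('s7');cv2.imwrite('pics/t7.png',cv2.resize(p[310:450,140:260,::-1],None,fx=4,fy=4))
P=(pts(d,c)-O)@S*1000
for v in range(345,420,5): print(v,[tuple(P[v,u].round(0).astype(int)) for u in (190,196,202)])
E
```

```text
7.2833 tcp stand mm [  1.6  83.4 146.4] F [ 1.4 -4.7  0.6] op 0.27190550435187705
tool axes in stand (cols)
 [[-0.     0.001  1.   ]
 [-1.    -0.    -0.   ]
 [ 0.    -1.     0.001]]
d 485 lo [-19.5  22.6  82.5] hi [ 21.3  99.8 132. ]
s 1090 lo [-10.3  20.2  78. ] hi [ 23.3  99.5 130.4]
345 [(np.int64(-87), np.int64(3), np.int64(-1)), (np.int64(-63), np.int64(11), np.int64(19)), (np.int64(-61), np.int64(18), np.int64(18))]
350 [(np.int64(-10), np.int64(3), np.int64(65)), (np.int64(-8), np.int64(10), np.int64(64)), (np.int64(-5), np.int64(17), np.int64(65))]
355 [(np.int64(-4), np.int64(2), np.int64(63)), (np.int64(0), np.int64(9), np.int64(65)), (np.int64(2), np.int64(16), np.int64(64))]
360 [(np.int64(5), np.int64(1), np.int64(64)), (np.int64(9), np.int64(8), np.int64(65)), (np.int64(10), np.int64(14), np.int64(64))]
365 [(np.int64(-44), np.int64(-2), np.int64(5)), (np.int64(11), np.int64(7), np.int64(60)), (np.int64(12), np.int64(13), np.int64(58))]
370 [(np.int64(-33), np.int64(-3), np.int64(7)), (np.int64(9), np.int64(5), np.int64(50)), (np.int64(11), np.int64(12), np.int64(49))]

[... 499 characters left out ...]
64(6), np.int64(7), np.int64(9))]
395 [(np.int64(5), np.int64(-8), np.int64(5)), (np.int64(10), np.int64(-1), np.int64(8)), (np.int64(10), np.int64(5), np.int64(5))]
400 [(np.int64(14), np.int64(-9), np.int64(7)), (np.int64(15), np.int64(-3), np.int64(5)), (np.int64(16), np.int64(4), np.int64(3))]
405 [(np.int64(20), np.int64(-10), np.int64(5)), (np.int64(23), np.int64(-4), np.int64(5)), (np.int64(25), np.int64(3), np.int64(5))]
410 [(np.int64(27), np.int64(-11), np.int64(5)), (np.int64(30), np.int64(-5), np.int64(6)), (np.int64(31), np.int64(2), np.int64(4))]
415 [(np.int64(35), np.int64(-12), np.int64(7)), (np.int64(36), np.int64(-6), np.int64(5)), (np.int64(40), np.int64(1), np.int64(6))]
```

View pics/t7.png

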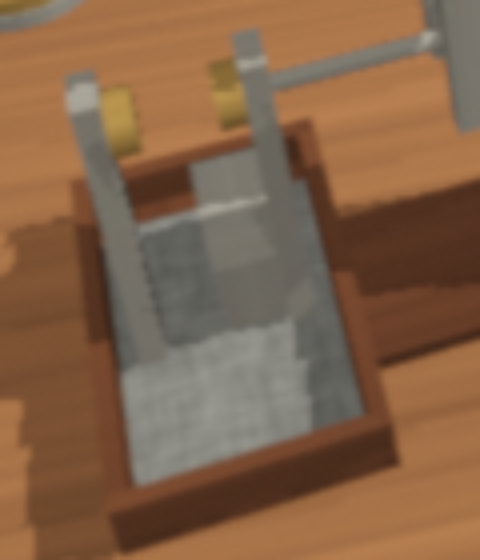

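The link stands upright in the tray with its top at z≈65 mm, so its centre is about 35 mm up, below 50. Now I'll let the bar come home slowly and lift out.

Emit:
step_arm --rows '[[[0,0,0],[5,0,0],1],[[0,0,0],[10,0,0],1],[[0,0,0],[14,0,0],1],[[0,0,0],[18,0,0],1],[[0,0,0],[22,0,0],1],[[0,0,0],[26,0,0],1],[[0,0,0],[30,0,0],1],[[0,0,0],[34,0,0],1],[[0,0,0],[37,0,0],1],[[0,0,0],[37,0,0],1]]'

```text
time: 8.27
eef_pos: [0.6528, -0.1881, 0.1458]
tcp_rot: [0.527, -0.472, 0.47, -0.527]
contact_force: [-0.0, -0.8, -2.0]
opening: 0.275
```

```bash
python3 m.py 8
```

```text
8.2667 tcp stand mm [  1.1  46.5 145.8] F [-0.  -0.8 -2. ] op 0.27532069898678907
tool axes in stand (cols)
 [[-0.001 -0.001  1.   ]
 [-1.     0.001 -0.001]
 [-0.001 -1.    -0.001]]
d 687 lo [-20.   26.   85.5] hi [ 20.1  82.7 131. ]
s 1217 lo [-7.3 20.4 77.6] hi [ 22.8 100.8 129.3]
```

View pics/c8.png

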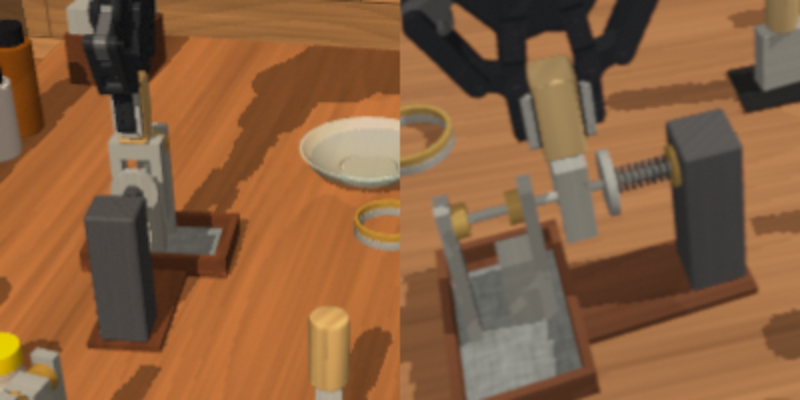

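The bar is home: it spans both lugs again, and there's a gap between collar and fork. Lifting straight up.

Emit:
step_arm --rows '[[[0,0,0],[0,-10,0],1],[[0,0,0],[0,-22,0],1],[[0,0,0],[0,-36,0],1],[[0,0,0],[0,-52,0],1],[[0,0,0],[0,-70,0],1],[[0,0,0],[0,-82,0],1],[[0,0,0],[0,-82,0],1]]'

```text
time: 9.0
eef_pos: [0.6553, -0.1888, 0.2346]
tcp_rot: [-0.527, 0.468, -0.474, 0.529]
contact_force: [-0.4, -0.7, -0.8]
opening: 0.276
```

Run:
```python
from h import *
from scipy.spatial.transform import Rotation as R
s=ctrl.get_state(); M=R.from_quat(s['tcp_rot']).as_matrix()
print(s['eef_pos'],'yaw',np.degrees(np.arctan2(M[1,0],M[0,0])),'shift',M.T@(np.array([.4495,.0985,.2273])-s['eef_pos'])*1000)
```

```text
[ 0.65530417 -0.18883804  0.23459423] yaw -83.49266689447013 shift [-308.84236173    4.40252518 -171.95558026]
```

Emit:
step_arm --rows '[[[0,-6,0],[-31,0,-17],1],[[0,-12,0],[-62,0,-34],1],[[0,-18,0],[-93,0,-52],1],[[0,-24,0],[-124,0,-69],1],[[0,-30,0],[-155,0,-86],1],[[0,-36,0],[-185,0,-103],1],[[0,-42,0],[-216,0,-120],1],[[0,-48,0],[-247,0,-138],1],[[0,-54,0],[-278,0,-155],1],[[0,-60,0],[-308,0,-171],1]]'

```text
time: 9.83
eef_pos: [0.4468, 0.0999, 0.2281]
tcp_rot: [-0.693, 0.142, -0.142, 0.693]
contact_force: [-0.1, 0.4, -1.7]
opening: 0.273
```

Emit:
step_arm --rows '[[[0,-7,0],[0,0,0],1],[[0,-14,0],[0,0,0],1],[[0,-20,0],[0,0,0],1],[[0,-25.5,0],[0,0,0],1],[[0,-25.5,0],[0,0,0],1],[[0,-25.5,0],[0,0,0],1],[[0,-25.5,0],[0,0,0],1]]'

```text
time: 10.42
eef_pos: [0.4483, 0.0986, 0.2282]
tcp_rot: [-0.707, -0.012, 0.012, 0.707]
contact_force: [-0.7, 0.1, -1.2]
opening: 0.272
```

Run:
```python
from h import *
from scipy.spatial.transform import Rotation as R
s=ctrl.get_state(); M=R.from_quat(s['tcp_rot']).as_matrix()
print(s['eef_pos'],'yaw',np.degrees(np.arctan2(M[1,0],M[0,0])),'shift',M.T@(np.array([.4495,.0985,.068])-s['eef_pos'])*1000)
shot('side','d9');shot('scene','s9')
for f in ['d9','s9']:
    p,d,c=load(f); P=pts(d,c); hsv=cv2.cvtColor(p,cv2.COLOR_RGB2HSV)
    m=(hsv[...,1]<60)&(d>0)&np.all((P>[.41,.05,.13])&(P<[.5,.15,.215]),-1); Q=P[m]
    print(f,len(Q),np.percentile(Q,[1,99],0).round(4),Q[:,2].min())
cv2.imwrite('pics/c9.png',cv2.resize(np.hstack([load('d9')[0][150:400,260:460],load('s9')[0][100:350,290:490]])[:,:,::-1],None,fx=2,fy=2))
```

```text
[0.4482843  0.09861958 0.22823931] yaw 1.875716462773209 shift [  1.23224958 160.2391497   -0.16150283]
d9 811 [[0.4393 0.0842 0.1647]
 [0.4569 0.12   0.2144]] 0.1629449418564969
s9 615 [[0.4415 0.0774 0.1643]
 [0.4593 0.1181 0.2146]] 0.16367631434957472
```

View pics/c9.png

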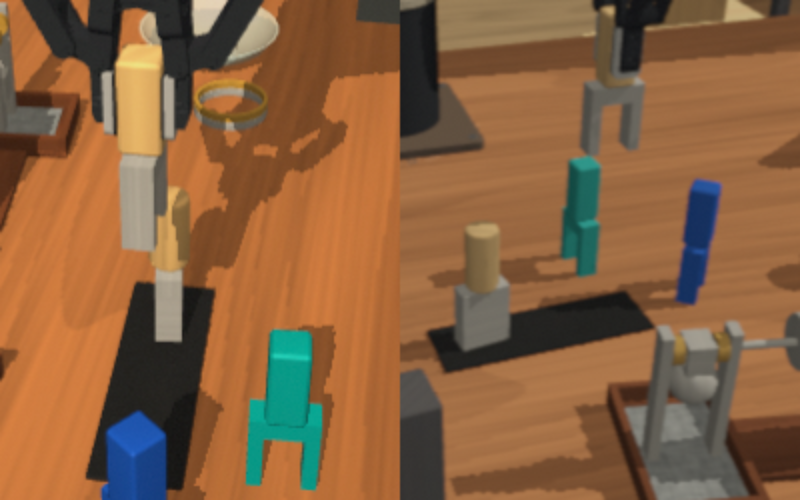

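The fork is upright over its old spot at (0.449, 0.098), with tips about 160 mm above the pad. Lowering, slowly at the end.

Emit:
step_arm --rows '[[[0,0,0],[0,30,0],1],[[0,0,0],[0,65,0],1],[[0,0,0],[0,100,0],1],[[0,0,0],[0,130,0],1],[[0,0,0],[0,148,0],1],[[0,0,0],[0,152,0],1],[[0,0,0],[0,155,0],1],[[0,0,0],[0,155,0],1],[[0,0,0],[0,155,0],1]]'

```text
time: 11.27
eef_pos: [0.4499, 0.0986, 0.075]
tcp_rot: [0.707, 0.013, -0.011, -0.707]
contact_force: [-0.3, -0.4, -1.8]
opening: 0.275
```

Emit:
step_arm --rows '[[[0,0,0],[0,2,0],1],[[0,0,0],[0,4,0],1],[[0,0,0],[0,4,0],1],[[0,0,0],[0,4,0],1]]'

```text
time: 11.6
eef_pos: [0.4486, 0.0987, 0.0697]
tcp_rot: [0.707, 0.013, -0.012, -0.707]
contact_force: [-0.6, 0.7, -1.3]
opening: 0.275
```

Emit:
step_arm --rows '[[[0,0,0],[0,1,0],1],[[0,0,0],[0,2,0],1],[[0,0,0],[0,2,0],1],[[0,0,0],[0,2,0],1]]'

```text
time: 11.93
eef_pos: [0.4488, 0.0987, 0.0682]
tcp_rot: [0.707, 0.012, -0.012, -0.707]
contact_force: [-2.3, -0.2, 5.7]
opening: 0.274
```

It's on the pad (7 N upward). Releasing gently.

Emit:
step_arm --rows '[[[0,0,0],[0,0,0],0.7],[[0,0,0],[0,0,0],0.6],[[0,0,0],[0,0,0],0.5],[[0,0,0],[0,0,0],0.4],[[0,0,0],[0,0,0],0.4],[[0,0,0],[0,0,0],0.4],[[0,0,0],[0,0,0],0.4]]'

```text
time: 12.52
eef_pos: [0.4484, 0.0987, 0.0673]
tcp_rot: [-0.707, -0.012, 0.012, 0.707]
contact_force: [-0.5, 1.7, -0.7]
opening: 0.603
```

Run:
```python
from h import *
s=ctrl.get_state(); print(s['contact_force'],s['opening'])
shot('side','d10');shot('scene','s10')
cv2.imwrite('pics/c10.png',cv2.resize(np.hstack([load('d10')[0][150:400,260:460],load('s10')[0][100:350,290:490]])[:,:,::-1],None,fx=2,fy=2))
```

```text
[-0.48125538  1.73629066 -0.68402274] 0.6032576201184429
```

View pics/c10.png

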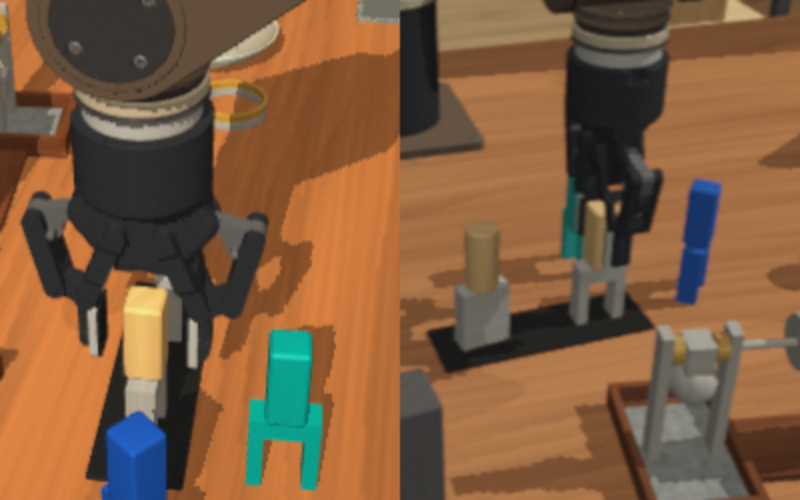

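The fork stands free with open fingers on both sides. Retreating straight up.

Emit:
step_arm --rows '[[[0,0,0],[0,-12,0],0.4],[[0,0,0],[0,-30,0],0.4],[[0,0,0],[0,-60,0],0.4],[[0,0,0],[0,-95,0],0.4],[[0,0,0],[0,-130,0],0.4],[[0,0,0],[0,-165,0],0.4],[[0,0,0],[0,-180,0],0.4],[[0,0,0],[0,-180,0],0.4],[[0,0,0],[0,-180,0],0.4]]'

```text
time: 13.37
eef_pos: [0.4488, 0.0987, 0.2481]
tcp_rot: [0.707, 0.013, -0.012, -0.707]
contact_force: [-0.4, 0.8, -1.8]
opening: 0.602
```

```bash
python3 m.py 11
python3 - <<'E'
from h import *
for f in ['d11','s11']:
    p,d,c=load(f); P=pts(d,c); hsv=cv2.cvtColor(p,cv2.COLOR_RGB2HSV)
    m=(hsv[...,0]<30)&(hsv[...,1]>50)&(d>0)&np.all((P>[.41,.05,.107])&(P<[.5,.14,.13]),-1)
    print(f,'htop',cv2.minAreaRect((P[m][:,:2]*1000).astype(np.float32)),P[m][:,2].max())
for f in ['s0','s11','side0','d11']:
    p,d,c=load('scene0' if f=='s0' else f); P=pts(d,c); hsv=cv2.cvtColor(p,cv2.COLOR_RGB2HSV); 
    m=(hsv[...,1]<60)&(d>0)&np.all((P>[.58,.06,.05])&(P<[.70,.12,.13]),-1); print(f,'ball region',m.sum(),P[m].mean(0).round(4))
    m=(hsv[...,1]<60)&(d>0)&np.all((P>[.58,-.185,.075])&(P<[.72,-.145,.125]),-1); print('collar region',m.sum(),np.median(P[m],0).round(4))
E
```

```text
13.3667 tcp stand mm [-169.2  354.6  248.1] F [-0.4  0.8 -1.8] op 0.601608904587859
tool axes in stand (cols)
 [[ 0.997  0.002  0.078]
 [-0.078 -0.     0.997]
 [ 0.002 -1.    -0.   ]]
d11 htop ((449.46929931640625, 98.98394775390625), (24.24462890625, 27.105798721313477), 0.11019131541252136) 0.11548701252761545
s11 htop ((450.04290771484375, 98.68257904052734), (23.447830200195312, 23.94984245300293), 0.5531191229820251) 0.11287951840429662
s0 ball region 1287 [0.6317 0.0918 0.0858]
collar region 357 [ 0.6535 -0.1642  0.1033]
s11 ball region 1284 [0.6317 0.0917 0.0858]
collar region 353 [ 0.6533 -0.1642  0.1031]
side0 ball region 977 [0.62   0.0973 0.0902]
collar region 303 [ 0.6443 -0.1638  0.1072]
d11 ball region 968 [0.62   0.0973 0.0901]
collar region 304 [ 0.6439 -0.1638  0.1073]
```

View pics/s11.png

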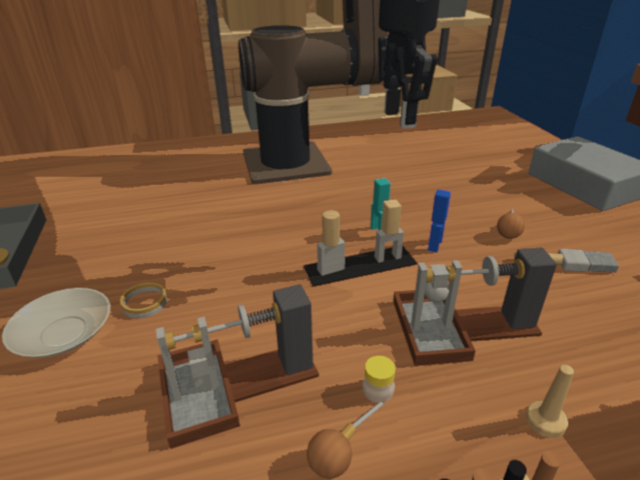

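The final view shows the fork upright at its old spot (390,230), about 1 mm off. The collar has been back at its home position, the ball link is unmoved at (438,292), and the long link is in the tray at (197,370). Handing in.

```bash
python3 -c "
from h import *
print(ctrl.sign_off())"
```

```text
the job is handed in; nothing more can be done
None
```

I pushed the long link's collar back with the forked tool until the link dropped into its tray. I then let the bar spring home, stood the fork back on its pad, and handed the job in at about 13.4 s of the 54 s allowed. Sign-off reported no verdict.

What my last checks showed:
- **Push:** the fork travelled about 38 mm, which pushed the collar about 26 mm by my estimate. The force was about 4–5 N, and I could not read the joint value directly.
- **Long link:** it stands upright in the tray with its top at about 65 mm, so its centre is about 35 mm above the bench. I measured this just after the drop. The final picture shows it still there, but I did not measure it again.
- **Spring bar:** the collar is back within about 0.5 mm of its starting position in both camera views. The fingers stayed above the collar throughout.
- **Forked tool:** it stands upright within about 1 mm of where it was.
- **Round link:** its measured position matches the start to about 0.1 mm.
- **Gripper:** it is open and well clear of everything.

No check failed or disagreed. The one correction was a 6 mm error in the fork's position above the bar, which I fixed before lowering it.

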